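# Log a filter kit by tapping its parts in order

### The job

Log this filter kit before assembly: with the fingertips, gently press the top of the black end fitting, then the white filter cartridge, then the grey cap, each until the nest under it has sunk fully and stays down, before going on to the next. Press only on the parts, not on their stations, and do not lift, shift or tip any of them. Leave the blue plug and the other things on the bench alone.

Things in the scene. Friction and masses are not known exactly. Their poses are not given: they have to be found in the camera images.
- end_fitting: black ribbed plastic end fitting, 60 diameter, 44 high, with a short round port (20 to 27 diameter) sticking out level to 49 from the axis on its own -x side, at 24 height; flat solid top (mm). Loose, about 0.1 to 0.22 kg. Origin: centre of its underside, z up its axis. It stands in the shallow dish of its own station; which station place it has varies.
- end_fitting_top (a point): centre of the flat top of the black part, where to tap
- station_black: the station the black part stands on: aluminium foot 96 x 96 mm, 22 high, with a yellow stem and a round steel nest (dish, 76 diameter, rim 4 mm above its floor) on top; screwed to the bench, position and yaw vary. Origin: centre of the foot's underside, z up. The nest's floor is 50 mm above the bench when up, 38 mm when fully down.
- nest_black (a joint): how far the nest under the black part has sunk, m: 0 up, 0.012 fully down on its stop. It slides straight down against steady friction (about 2 to 4 N of push on the part, the same all the way, then a hard stop) and stays where it is left.
- cartridge: white pleated filter cartridge, closed at both ends by flat discs of 60 diameter, body 52 to 57 diameter, 78 high (mm). Loose, about 0.1 to 0.22 kg. Origin: centre of its underside, z up its axis. It stands in the shallow dish of its own station; which station place it has varies.
- cartridge_top (a point): centre of the flat top of the white part, where to tap
- station_white: the station the white part stands on: aluminium foot 96 x 96 mm, 22 high, with a yellow stem and a round steel nest (dish, 76 diameter, rim 4 mm above its floor) on top; screwed to the bench, position and yaw vary. Origin: centre of the foot's underside, z up. The nest's floor is 50 mm above the bench when up, 38 mm when fully down.
- nest_white (a joint): how far the nest under the white part has sunk, m: 0 up, 0.012 fully down on its stop. It slides straight down against steady friction (about 2 to 4 N of push on the part, the same all the way, then a hard stop) and stays where it is left.
- grey_cap: plain grey plastic pipe cap, 60 diameter, 34 high, bevelled to a flat solid top of 44 diameter (mm). Loose, about 0.1 to 0.22 kg. Origin: centre of its underside, z up its axis. It stands in the shallow dish of its own station; which station place it has varies.
- grey_cap_top (a point): centre of the flat top of the grey part, where to tap
- station_grey: the station the grey part stands on: aluminium foot 96 x 96 mm, 22 high, with a yellow stem and a round steel nest (dish, 76 diameter, rim 4 mm above its floor) on top; screwed to the bench, position and yaw vary. Origin: centre of the foot's underside, z up. The nest's floor is 50 mm above the bench when up, 38 mm when fully down.
- nest_grey (a joint): how far the nest under the grey part has sunk, m: 0 up, 0.012 fully down on its stop. It slides straight down against steady friction (about 2 to 4 N of push on the part, the same all the way, then a hard stop) and stays where it is left.
- blue_plug: blue plastic plug, flange 60 diameter and 18 thick, neck 42 diameter, 42 high in all; not in this kit (mm). Loose, about 0.1 to 0.22 kg. Origin: centre of its underside, z up its axis. It stands in the shallow dish of its own station; which station place it has varies.
- station_blue: the station the blue part stands on: aluminium foot 96 x 96 mm, 22 high, with a yellow stem and a round steel nest (dish, 76 diameter, rim 4 mm above its floor) on top; screwed to the bench, position and yaw vary. Origin: centre of the foot's underside, z up. The nest's floor is 50 mm above the bench when up, 38 mm when fully down.
- nest_blue (a joint): how far the nest under the blue part has sunk, m: 0 up, 0.012 fully down on its stop. It slides straight down against steady friction (about 2 to 4 N of push on the part, the same all the way, then a hard stop) and stays where it is left.
- cement_can: closed red can with a pale metal top, 66 mm diameter, 90 mm high, loose, beyond the stations; origin under its centre; leave alone
- wrench: steel wrench 160 mm long lying flat beyond the stations, loose; leave alone
- brass_union: brass pipe union, 44 mm diameter, 50 mm high, loose, standing beyond the stations; origin under its centre; leave alone
There are look-alikes about, which are no part of the job. There is more than one size of the blue_plug; the job needs the middle-sized.

How it is judged:
By the outcome, as a careful person would: the job done as asked, in the order asked, and still so for the second after the job is handed in, with the robot touching nothing.
It also fails if it takes over 48 s, if anything falls off the work surface, if the arm or the gripper's body presses on something with over 40 N, if the wrist force passes 120 N, or if a joint passes its speed limit or range.

### The arm

A 7-joint arm with a two-finger parallel gripper is mounted at the origin on the work surface. World frame = base frame: x ahead of the robot, y to its left, z up, the work surface at z = 0. Lengths are in m, angles in rad, forces in N, time in s.
With the tool pointing down it reaches from about 0.425 to 0.95 m from the base axis. Payload 4.7 kg.
Tool frame: the origin (TCP) lies midway between the tips of the shut fingers; the grasp point (between the pads) lies 19 mm behind it; z points along the fingers, y is the line along which they close (so a half turn about z gives the same grasp; the last joint's range is limited). The gripper opens to 87 mm and grips with 3 to 60 N. Pads are 19 mm wide; open, the fingers measure 117 mm over their backs; the gripper's body (75 mm by 190 mm) begins 51 mm behind the grasp point.
Start: joints at [1.175, 0.469, -0.049, 1.532, 0.024, 1.141, -0.082], TCP at [0.242, -0.63, 0.223] pointing down, gripper open.
Joint ranges: [-2.59, 2.59], [-0.33, 1.99], [-1.39, 1.29], [0.1, 2.45], [-1.04, 4.18], [0.21, 1.99], [-2.66, 2.66]. Speed limits (rad/s): [2.57, 2.57, 3.14, 3.14, 3.14, 3.14, 3.14].

### API

Orientations are given as a rotation vector (axis times angle).
In Python, from workcell import manip, claw, solve_ik, status, vision gives the robot as it stands. Calls block until the motion is done:
- manip.movep(position, orientation): joint-space move of the TCP to a pose.
- manip.line_to(position, rot=None, rate=0.15, contact_N=None): straight line of the TCP; rot=None keeps the orientation; rate is the mean speed in m/s. With contact_N (N) it stops when the force on the tool has changed by that much, and returns True; else False.
- manip.goto_joints(angles): joint-space move.
- claw.move_gripper(opening): opening from 0.0 (shut) to 1.0 (fully open); the grip force is fixed at half the most; returns when the fingers have stopped.
- manip.dwell(seconds).
- solve_ik(position, orientation): joint angles nearest the present ones, or None.
- status.get_obs(): the state.
- vision.snapshot(name): name is "side" or "top" or "wrist"; returns the picture (384x512x3 uint8, red, green, blue); there is no depth.
- vision.camera_info(name): a dict with "fx", "fy", "cx", "cy" (pixels), "D" ([k1, k2, p1, p2, k3] as OpenCV has them; the pictures are not rectified), "rvec" (rotation vector, rad) and "tvec" (3), from world to camera coordinates, as OpenCV has them. Camera axes: x right, y down, z forward; pixel columns grow to the right and rows downward; lengths in m; the calibration is good to about 2 mm. A picture is of the moment at which its call begins: read the wrist's pose just before it. camera_info takes no time and is no camera call; for the wrist camera it gives the pose at the moment of the call.
A pose or a line that the arm cannot do raises manip.IKError and nothing moves.
- manip.close_job(): hands the job in; it is judged then, once.
The state is a dict: "t": time; "q": joint angles; "qvel": joint speeds; "joint_efforts": joint torques, N m; "ee_pos": TCP position; "orientation": TCP orientation; "contact_force": force on the tool from outside, world axes, zero at the start; "torque": the same for the moment, N m; "gripper_width": opening from 0.0 (shut) to 1.0 (fully open); "gripper_force": force on a finger pad.
Only numpy, scipy, OpenCV 4.12 (cv2) and the standard library are available. Lean on these libraries where they do the work, as an engineer would, in place of code of your own. Each camera call takes 0.05 s, during which the arm holds its last target. There are 200 camera calls.

## Working session

There is one attempt and no reset: what is moved stays moved. The work goes in short steps, each a Python script; the robot and the scene stay as the last script left them, time stands still between calls to the robot, and variables do not carry over. Pictures are saved under pics/ and viewed, at most 10 in all, crops included, and the job is handed in when it is done.

```bash
mkdir -p pics; python3 - <<'E'
from workcell import vision,status
import cv2
for n in("top","side"):
    im=vision.snapshot(n); cv2.imwrite(f"pics/{n}0.png",im[:,:,::-1]); print(n,vision.camera_info(n))
o=status.get_obs();print(o['t'],o['ee_pos'],o['orientation'],o['contact_force'])
E
```

```text
top {'fx': 476.1191186420115, 'fy': 476.1191186420115, 'cx': 258.4710472974342, 'cy': 187.43675711017127, 'D': array([-0.20183367,  0.        ,  0.        ,  0.        ,  0.        ]), 'rvec': array([ 2.19706403, -2.13510914,  0.14793144]), 'tvec': array([-0.07547987,  0.61089318,  1.34777049])}
side {'fx': 398.9278315187578, 'fy': 398.9278315187578, 'cx': 259.99372107908283, 'cy': 192.36526265955337, 'D': array([0.00635648, 0.        , 0.        , 0.        , 0.        ]), 'rvec': array([ 2.35722958, -0.19615307,  0.09853363]), 'tvec': array([-0.57517052,  0.08841965,  1.07708243])}
0.1 [ 0.24188731 -0.62960568  0.22161368] [-3.08724816e+00 -5.72712770e-01  5.93900287e-04] [-0.84813235  0.72618296 -0.02973688]
```

View pics/top0.png

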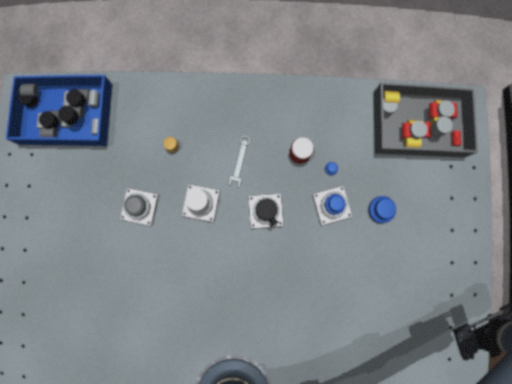

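View pics/side0.png

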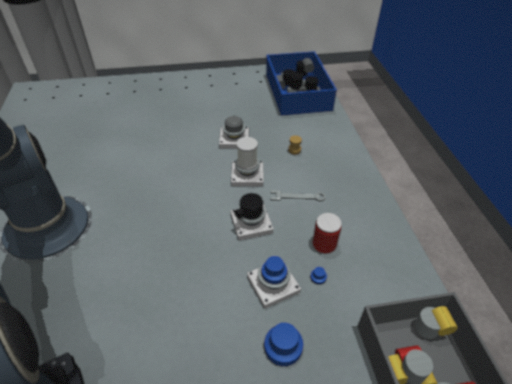

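The top view shows grey at about (135,205), white at (199,202), black at (266,210) with its port pointing down the image, and the blue station at (335,204). The side view agrees: grey (234,127), white (247,155), black (251,208). Next I'll zoom in and measure.

```bash
cat > h.py <<'E'
import cv2, numpy as np
from workcell import vision
def ray(n,px,z,ci=None):
    c=ci or vision.camera_info(n)
    K=np.array([[c['fx'],0,c['cx']],[0,c['fy'],c['cy']],[0,0,1]])
    u=cv2.undistortPoints(np.array(px,float).reshape(-1,1,2),K,c['D']).reshape(-1,2)
    R=cv2.Rodrigues(c['rvec'])[0]; o=-R.T@c['tvec']
    d=np.c_[u,np.ones(len(u))]@R
    return o+d*((z-o[2])/d[:,2])[:,None]
def proj(n,P,ci=None):
    c=ci or vision.camera_info(n)
    K=np.array([[c['fx'],0,c['cx']],[0,c['fy'],c['cy']],[0,0,1]])
    return cv2.projectPoints(np.array(P,float).reshape(-1,1,3),c['rvec'],c['tvec'],K,c['D'])[0].reshape(-1,2)
E
python3 - <<'E'
import cv2,numpy as np
from h import *
t=cv2.imread('pics/top0.png'); s=cv2.imread('pics/side0.png')
hsv=cv2.cvtColor(t,cv2.COLOR_BGR2HSV)
for n,(x,y) in dict(grey=(138,207),white=(200,203),black=(266,211),blue=(333,206)).items():
    w=t[y-26:y+26,x-26:x+26].min(2)
    m=(w>150).astype(np.uint8); 
    cs=cv2.findContours(m,cv2.RETR_EXTERNAL,cv2.CHAIN_APPROX_NONE)[0]
    c=max(cs,key=cv2.contourArea)
    r=cv2.minAreaRect(c); b=cv2.boxPoints(r)+[x-26,y-26]
    P=ray('top',b,0.022); print(n,'foot c',P.mean(0).round(4),'sides',np.linalg.norm(P-np.roll(P,1,0),axis=1).round(4), 'yaw',np.degrees(np.arctan2(*(P[1]-P[0])[[1,0]])).round(1))
a=cv2.resize(t[175:235,110:290],None,fx=4.4,fy=4.4,interpolation=cv2.INTER_CUBIC)
b=cv2.resize(s[105:245,200:300],None,fx=2.3,fy=2.3,interpolation=cv2.INTER_CUBIC)
o=np.zeros((600,800,3),np.uint8); o[:a.shape[0],:a.shape[1]]=a[:, :800]; o[270:270+b.shape[0],:b.shape[1]]=b
cv2.imwrite('pics/z.png',o)
E
```

```text
grey foot c [0.5486 0.2969 0.022 ] sides [0.0973 0.0985 0.0978 0.0977] yaw -9.1
white foot c [0.5659 0.1127 0.022 ] sides [0.0976 0.0977 0.0983 0.0973] yaw -8.8
black foot c [ 0.5483 -0.0802  0.022 ] sides [0.0969 0.1    0.0972 0.0993] yaw -84.2
blue foot c [ 0.57   -0.2779  0.022 ] sides [0.0974 0.0976 0.0982 0.0971] yaw -72.5
```

View pics/z.png

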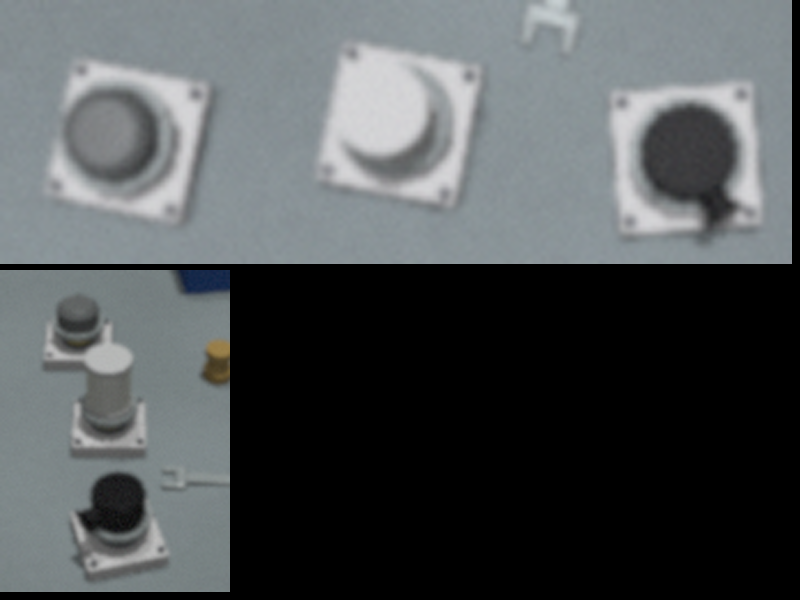

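The stations are clear, and the foot sizes check out at 97–98 mm against 96. The top discs in the crop are at grey (110,133), white (383,105) and black (689,152). I'll locate them by colour in both views.

```bash
python3 - <<'E'
from h import *
from scipy.optimize import least_squares
import cv2
t=cv2.imread('pics/top0.png'); s=cv2.imread('pics/side0.png')
# top-view disc px from crop; side-view disc px from crop
T=dict(black=(110+689/4.4,175+152/4.4),white=(110+383/4.4,175+105/4.4),grey=(110+110/4.4,175+133/4.4))
S=dict(black=(200+118/2.3,105+(489-270)/2.3),white=(200+108/2.3,105+(359-270)/2.3),grey=(200+79/2.3,105+(305-270)/2.3))
Z=dict(black=.094,white=.128,grey=.084)
for n in T:
    f=lambda P:np.r_[proj('top',P)[0]-T[n],proj('side',P)[0]-S[n]]
    r=least_squares(f,[.55,0,.1])
    print(n,'top',ray('top',[T[n]],Z[n]).round(4),'side',ray('side',[S[n]],Z[n]).round(4),'tri',r.x.round(4),r.fun.round(1))
# refine outline in top view with masks
g=t.astype(int)
for n,thr in(('black',lambda w:w.max(2)<75),('grey',lambda w:w.max(2)<135),('white',None)):
    if thr is None: continue
    x,y=map(int,T[n]); w=g[y-20:y+20,x-20:x+20]
    m=thr(w).astype(np.uint8); m=cv2.morphologyEx(m,cv2.MORPH_OPEN,cv2.getStructuringElement(2,(11,11)))
    c=max(cv2.findContours(m,0,1)[0],key=cv2.contourArea); e=cv2.minEnclosingCircle(c); print(n,e[0][0]+x-20,e[0][1]+y-20,e[1],T[n])
E
```

```text
black top [[ 0.5448 -0.0814  0.094 ]] side [[ 0.5454 -0.0839  0.094 ]] tri [ 0.5454 -0.0815  0.0915] [ 0.  -0.1 -0.1  0. ]
white top [[0.5656 0.1091 0.128 ]] side [[0.5626 0.1041 0.128 ]] tri [0.5648 0.1096 0.1236] [-0.   0.5  0.5 -0.1]
grey top [[0.5462 0.2901 0.084 ]] side [[0.5481 0.2845 0.084 ]] tri [0.5475 0.2913 0.0792] [ 0.  -0.3 -0.4  0. ]
black 266.0 210.0 10.295730590820312 (266.59090909090907, 209.54545454545453)Traceback (most recent call last):
  File "<stdin>", line 19, in <module>
ValueError: max() iterable argument is empty
```

Both views agree to within about 5 mm, and the heights match. I'll close the fingers, move over the black part and refine with the wrist camera.

```bash
python3 - <<'E'
from h import *
from workcell import manip,claw,status
import cv2
claw.move_gripper(0.0)
o=status.get_obs(); print(o['t'],o['gripper_width'])
manip.movep([0.545,-0.082,0.22],o['orientation'])
o=status.get_obs(); print(o['t'],o['ee_pos'],o['orientation'],o['contact_force'],o['q'])
c=vision.camera_info('wrist'); im=vision.snapshot('wrist')[:,:,::-1].copy()
print(proj('wrist',[[.5448,-.0814,.094],[.5483,-.0802,.022]],c),c)
cv2.imwrite('pics/w1.png',im)
E
```

```text
1.625 0.006495500964312976
3.8583 [ 0.54499114 -0.08333011  0.2198933 ] [ 3.08907426e+00  5.69558265e-01 -2.57576863e-04] [-0.4173903   0.30042841 -0.2511271 ] [ 0.43963725  0.3054781  -0.45040334  1.81321248  0.15147092  1.05678088
 -1.27351773]
[[255.92444564 185.73771639]
 [256.08983639 168.70559536]] {'fx': 275.55561822724087, 'fy': 275.55561822724087, 'cx': 256.7219298787367, 'cy': 193.73925698103875, 'D': array([0.00957406, 0.        , 0.        , 0.        , 0.        ]), 'rvec': array([-2.37730193,  1.63658489,  0.2430752 ]), 'tvec': array([-0.27159598,  0.42272932,  0.52849812])}
```

View pics/w1.png

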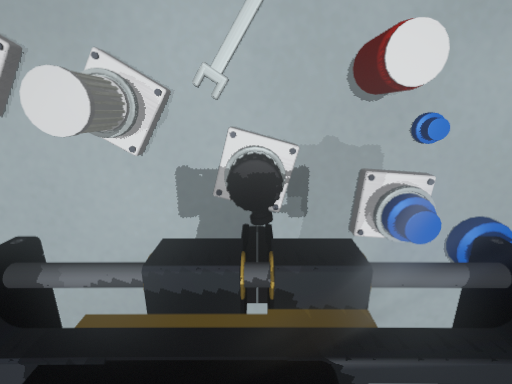

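The wrist view shows the black top around (254,182), with its port at (262,215), and the white top disc at (57,101). I'll fit the top circle numerically in the same picture and then press.

```bash
cat >> h.py <<'E'
def blob(im,seed,lo,hi,half=45,k=21):
    """circle-like blob of grey level lo..hi round seed -> centre, bbox"""
    g=cv2.cvtColor(im,cv2.COLOR_BGR2GRAY); m=((g>=lo)&(g<=hi)).astype(np.uint8)
    x,y=map(int,seed); z=np.zeros_like(m); z[y-half:y+half,x-half:x+half]=m[y-half:y+half,x-half:x+half]
    z=cv2.morphologyEx(z,cv2.MORPH_CLOSE,np.ones((5,5),np.uint8))
    z=cv2.morphologyEx(z,cv2.MORPH_OPEN,cv2.getStructuringElement(cv2.MORPH_ELLIPSE,(k,k)))
    cs=cv2.findContours(z,cv2.RETR_EXTERNAL,cv2.CHAIN_APPROX_NONE)[0]
    c=max(cs,key=cv2.contourArea); return cv2.fitEllipse(c)
E
python3 - <<'E'
from h import *
from workcell import vision
im=cv2.imread('pics/w1.png'); c=vision.camera_info('wrist')
for hi in(45,60,75):
    e=blob(im,(255,182),0,hi,k=31); print(hi,e,ray('wrist',[e[0]],.094,c))
e=blob(im,(57,101),215,255); print('white',e,ray('wrist',[e[0]],.128,c))
E
```

```text
Traceback (most recent call last):
  File "h.py", line 21, in blob
    c=max(cs,key=cv2.contourArea); return cv2.fitEllipse(c)
ValueError: max() iterable argument is empty
```

```bash
python3 - <<'E'
from h import *
from workcell import vision
im=cv2.imread('pics/w1.png'); c=vision.camera_info('wrist')
g=cv2.cvtColor(im,cv2.COLOR_BGR2GRAY); print(g[182,215:300:4],g[140:225:4,254],g[101,15:100:5])
for hi in(55,65,75):
  try: e=blob(im,(255,182),0,hi,k=31); print(hi,e,ray('wrist',[e[0]],.094,c))
  except ValueError: print(hi,'none')
for lo in(195,205,215,225):
  try: e=blob(im,(57,101),lo,255); print('white',lo,e,ray('wrist',[e[0]],.128,c))
  except ValueError: print(lo,'none')
E
```

```text
[116 161 160  78  51  49  49  49  50  48  48  50  48  49  49  50  50 100
 127  98  96  97] [219 219 209 117  63  69  75  72  68  51  49  48  45  44  42  42  39  39
  38  36  37  40] [162 184 209 210 210 210 210 211 211 211 211 212 212 212 212 115 110]
55 ((255.84664916992188, 191.541748046875), (36.55044937133789, 48.055694580078125), 77.88159942626953) [[ 0.53863626 -0.0835868   0.094     ]]
65 ((255.40943908691406, 191.0391082763672), (38.24297332763672, 50.44371795654297), 78.86869049072266) [[ 0.53900025 -0.08293807  0.094     ]]
75 ((254.2840118408203, 182.71697998046875), (53.48527526855469, 56.910850524902344), 0.8582041263580322) [[ 0.54732341 -0.07846853  0.094     ]]
white 195 ((54.3275032043457, 100.48532104492188), (61.367218017578125, 76.79064178466797), 137.5293731689453) [[0.56273084 0.11271604 0.128     ]]
white 205 ((54.51751708984375, 100.6910629272461), (60.68070983886719, 75.75067138671875), 138.96527099609375) [[0.56261882 0.11253787 0.128     ]]
215 none
225 none
```

```bash
cat >> h.py <<'E'
def press(x,y,ztop):
    from workcell import manip,status
    manip.line_to([x,y,ztop+.012],rate=.12)
    hit=manip.line_to([x,y,ztop-.017],rate=.02,contact_N=9)
    o=status.get_obs(); print('hit',hit,'t',o['t'],'pos',o['ee_pos'].round(4),'expect z',ztop-.012,'F',o['contact_force'].round(1))
    return hit
E
python3 - <<'E'
from h import *
from workcell import vision
press(.547,-.080,.094)
cv2.imwrite('pics/w2.png',vision.snapshot('wrist')[:,:,::-1]); cv2.imwrite('pics/s2.png',vision.snapshot('side')[:,:,::-1])
E
```

```text
hit True t 6.1 pos [ 0.5471 -0.08    0.0824] expect z 0.082 F [-1.2  0.5  5.8]
```

```bash
python3 - <<'E'
from h import *
from workcell import vision,manip,status
x,y,_=status.get_obs()['ee_pos']
h=manip.line_to([.547,-.08,.079],rate=.01,contact_N=6); o=status.get_obs(); print(h,o['ee_pos'],o['contact_force'],o['t'])
manip.line_to([.547,-.08,.10],rate=.04); manip.line_to([.547,-.08,.20],rate=.15)
o=status.get_obs(); print(o['t'],o['contact_force'])
cs=vision.camera_info('side'); s=vision.snapshot('side')[:,:,::-1]
w=vision.snapshot('wrist')[:,:,::-1]
cv2.imwrite('pics/c2.png',np.hstack([cv2.resize(w[100:340,150:400],(400,384)),cv2.resize(s[170:250,210:290],(384,384),interpolation=cv2.INTER_CUBIC)]))
E
```

```text
True [ 0.54707405 -0.08002707  0.0824113 ] [-0.73100476  0.61160333  4.22002266] 6.4083
7.8167 [-0.42636485 -0.03809501 -0.31408074]
```

View pics/c2.png

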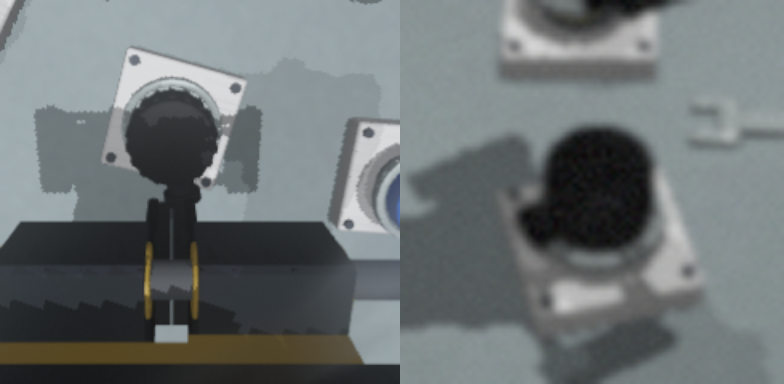

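The black part stands upright in its lowered dish. The second push stopped at the same z (0.0824), so the nest is on its hard stop. Next is the white part, using the mean of the foot, top and wrist estimates.

```bash
python3 - <<'E'
from h import *
from workcell import vision,manip,status
o=status.get_obs()
x,y=.5645,.1115
manip.movep([x,y,.22],o['orientation'])
c=vision.camera_info('wrist'); im=vision.snapshot('wrist')[:,:,::-1].copy(); cv2.imwrite('pics/w3.png',im)
p=proj('wrist',[[x,y,.128],[.547,.294,.084]],c); print(p)
for lo in(195,205):
  try: e=blob(im,p[0],lo,255,half=60); print('white',lo,e,ray('wrist',[e[0]],.128,c))
  except ValueError: print('none')
print(status.get_obs()['t'])
E
```

```text
[[255.78019392 194.58683313]
 [ 88.66237633 138.072288  ]]
none
none
8.7583
```

View pics/w3.png

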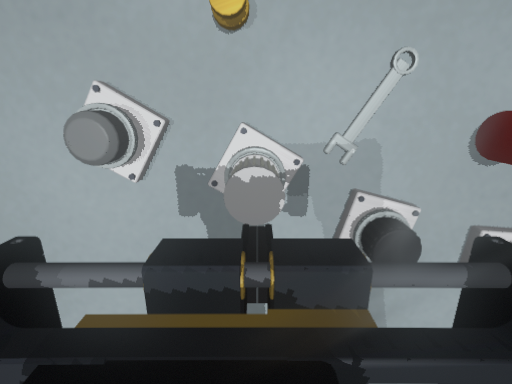

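The wrist view puts the white disc at about (254.5,196), against a predicted (255.8,194.6). The grey flat top is at about (91,136), against (88.7,138). Both agree within 3 mm, so I'll press the white part.

```bash
python3 - <<'E'
from h import *
from workcell import vision,manip,status
x,y=.5645,.1115
press(x,y,.128)
h=manip.line_to([x,y,.113],rate=.01,contact_N=6); o=status.get_obs(); print(h,o['ee_pos'],o['contact_force'],o['t'])
manip.line_to([x,y,.135],rate=.04); manip.line_to([x,y,.22],rate=.15)
x,y=.5475,.294
manip.movep([x,y,.20],o['orientation'])
c=vision.camera_info('wrist'); im=vision.snapshot('wrist')[:,:,::-1].copy()
p=proj('wrist',[[x,y,.084],[.5645,.1115,.116]],c); print(p,status.get_obs()['t'])
cv2.imwrite('pics/w4.png',im)
E
```

```text
hit True t 10.675 pos [0.5647 0.1115 0.1164] expect z 0.116 F [-0.2 -0.6  4.9]
True [0.56465349 0.11154448 0.11640274] [-1.82423851 -1.35513428  4.60199117] 10.8833
[[256.13407916 188.13420843]
 [435.36098387 245.29269125]] 13.0333
```

View pics/w4.png

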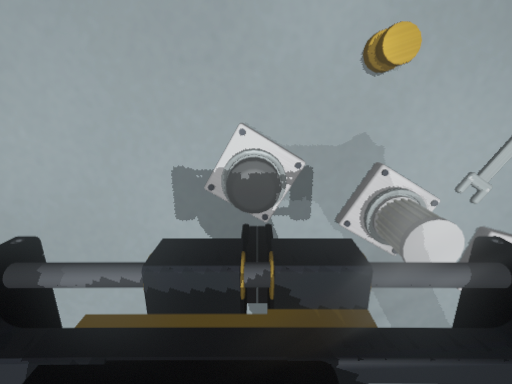

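The white part is down and upright, its top at (434,243) against a predicted (435,245). The grey top is at about (254,187), against (256,188). I'll press the grey cap.

```bash
python3 - <<'E'
from h import *
from workcell import vision,manip,status
x,y=.5475,.294
press(x,y,.084)
h=manip.line_to([x,y,.069],rate=.01,contact_N=6); o=status.get_obs(); print(h,o['ee_pos'],o['contact_force'],o['t'])
manip.line_to([x,y,.095],rate=.04); manip.line_to([x,y,.25],rate=.15)
im=vision.snapshot('wrist')[:,:,::-1]; s=vision.snapshot('side')[:,:,::-1]
cv2.imwrite('pics/c5.png',np.hstack([cv2.resize(im[60:300,150:500],(400,300)),cv2.resize(s[100:310,180:340],(229*1,300))]))
print(status.get_obs()['t'])
E
```

```text
hit True t 15.15 pos [0.5476 0.294  0.0724] expect z 0.07200000000000001 F [-1.1 -0.6  5.3]
True [0.54757553 0.29397214 0.07244161] [-0.66930297 -0.74101331  4.47230717] 15.3583
17.3583
```

View pics/c5.png

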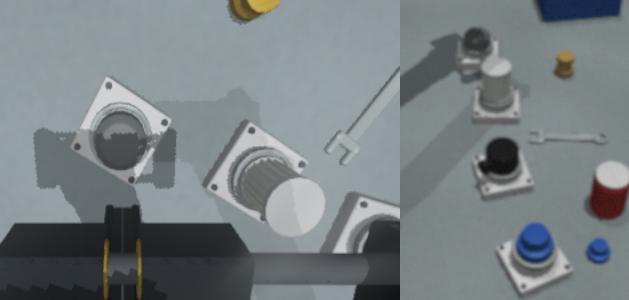

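All three parts stand upright on lowered nests, the blue plug hasn't moved, and the arm is clear. Each press stopped at a consistent +0.4 mm over the full-down height.

```bash
python3 -c "
from workcell import manip
print(manip.close_job())"
```

```text
the job is handed in; nothing more can be done
None
```

I pressed the black end fitting, then the white cartridge, then the grey cap, each down to its nest's hard stop and left standing upright, and handed the job in at about 17 s on the robot's clock.

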